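# Close and zero the tube length gauge

### The arm

A 7-joint arm with a two-finger parallel gripper is mounted at the origin on a cart in front of the work surface, level with it; the furniture and walls round the work are solid. World frame = base frame: x ahead of the robot, y to its left, z up, the work surface at z = 0. Lengths are in m, angles in rad, forces in N, time in s.
With the tool pointing down it reaches from about 0.4 to 0.85 m from the base axis. Payload 10.4 kg.
Tool frame: the origin (TCP) lies on the centre line of the jaws, within the pads' length; the fingertips stand arm.tip_reach ahead of it and the grasp point (between the pads) lies 11 mm behind it (arm.tip_reach is the distance from the TCP to the fingertips, in m); z points along the fingers, y is the line along which they close (so a half turn about z gives the same grasp; the last joint's range is limited). The gripper opens to 85 mm and grips with 20 to 120 N. Pads are 22 mm wide; open, the fingers measure 114 mm over their backs; the gripper's body (76 mm by 85 mm) begins 54 mm behind the grasp point. The pads swing forward as they close: fully open they stand 13 mm farther back than shut.
Start: joints at [1.228, 0.332, -0.065, 1.46, 0.022, 1.35, -0.088], TCP at [0.197, -0.593, 0.239] pointing down, gripper open.
Joint ranges: [-2.6, 2.6], [-0.5, 2.12], [-1.47, 1.34], [0.16, 2.42], [-1.27, 4.41], [0.06, 2.06], [-2.6, 2.6]. Speed limits (rad/s): [2.22, 2.22, 2.79, 2.79, 3.14, 3.14, 3.14].

### API

Orientations are given as [roll, pitch, yaw] about the fixed x, y, z axes, in that order (R = Rz(yaw) Ry(pitch) Rx(roll)).
In Python, from plant import arm, snapshot, camera_params gives the robot as it stands.
- The arm moves only by the tool carry_out, never from a script. Its argument "plan" is a list of rows, each an object with "hand": the closure, from 0 (fully open) to 1 (shut); "translation": the shift along the tool's x, y, z in cm, a list of three; "rotation": the turn, a rotation vector about the tool's x, y, z in rad, a list of three. A call has 1 to 12 rows; each row shifts and turns the commanded pose from where the row before left it, along the tool's axes as they then stand; what a row does not reach is not made up. A row lasts 1/12 s, in which the tool goes at most 41.7 mm and 7.16 degrees, less where a joint would pass 70% of its speed; a pose out of reach is approached as far as the arm can. A call is refused whole if a number of a shift passes 4.17 or a number of a turn 0.125, either way. A call with a gripper value outside its range is refused whole. The fingers move at their own pace and stop on an object; "squeeze" is the grip in N (left out, the last holds). Time passes only in rows, so rows that do not move let the fingers close. It gives the time, the measured TCP pose, the force, the opening and the grip force at its end, in the units of the state.
- arm.observe(): the state, without advancing time (a new reading comes with each control period).
- snapshot(name): name is "side" or "top" or "wrist"; returns the picture (384x512x3 uint8, red, green, blue); there is no depth.
- camera_params(name): a dict with "fx", "fy", "cx", "cy" (pixels), "rvec" (rotation vector, rad) and "tvec" (3), from world to camera coordinates, as OpenCV has them; the wrist camera has in their place "hand_eye" (4x4, takes a point from camera to tool coordinates, whose origin is the TCP and whose axes are the flange's). Camera axes: x right, y down, z forward; pixel columns grow to the right and rows downward; lengths in m; the calibration is good to about 2 mm. A picture is of the moment at which its call begins: read the wrist's pose just before it. camera_params takes no time and is no camera call.
- arm.job_done(): hands the job in; it is judged then, once.
The state is a dict: "time_s": time; "qpos": joint angles; "qvel": joint speeds; "tau": joint torques, N m; "position": TCP position; "ee_rot": TCP orientation; "wrist_force": force on the tool from outside, world axes, zero at the start; "ft_torque": the same for the moment, N m; "grip_width": finger opening in m; "finger_force": force on a finger pad.
Only numpy, scipy, OpenCV 4.12 (cv2) and the standard library are available. Lean on these libraries where they do the work, as an engineer would, in place of code of your own. Each camera call takes 0.05 s, during which the arm holds its last target. There are 200 camera calls.

### The job

Close the tube length gauge and zero it. With the fingertips press the ribbed release button on the carriage down and keep it down while you push the carriage all the way to its end stop, jaw against anvil; then let the button come up so that the carriage is locked there, and press the large key on the readout right down and let it go. Nothing is to be picked up: leave the gauge standing where it is, do not press the small key and leave the short tube, the jar and the small plate beside it where they are.

Things in the scene. Friction and masses are not known exactly. Their poses are not given: they have to be found in the camera images.
- gauge: Bench length gauge: loose, about 4.5 kg, on rubber feet. Grey base 330 mm long (its y), 110 mm wide (its x), top 22 mm above the bench. Origin: centre of the underside; z up, x away from the robot at yaw 0, y along the guide bar towards anvil and readout. Guide bar 24 mm wide, top at z 50 mm, at x +22 mm; two thin work rods at x -18 and -36, z 42 mm; tail bracket y -164 to -146, 58 mm high.
- anvil_face (a point): Centre of the anvil's 18 mm steel disc at the closed end, gauge x -27, y +59.5, z 58 mm; axes as the gauge. Behind it the anvil bracket, y +62 to +84, x -50 to +48 mm, 90 mm high. Beyond, y +90 to +160 mm, the readout: grey box, top at z 50 mm, dark display in its far half, two off-white keys in its near half.
- slide (a joint): Opening of the gauge in m, the gap from carriage jaw to anvil: 0 = closed, on the end stop; 0.15 = fully open. The carriage is a steel block on the bar (gauge x 0 to 44 mm, 60 mm long, top at z 57 mm) and closes towards gauge +y. Unlocked, it runs with about 1 N of friction; locked, it does not move and a hard push (25 N or so) shoves the whole gauge.
- button (a joint): How far the release button is down, in m: 0 = up, locked; 0.007 = fully down. Sprung: 4 N to start, 6.5 N at the bottom. Its V tooth meshes with a rack under the bar, notches every 4 mm, one exactly at the closed position. Pressed past about 0.004 the tooth is clear (go to the bottom to be sure). Let up, it drops into the nearest notch and centres the carriage there (up to 2 mm).
- button_top (a point): Centre of the top of the release button: black ribbed cap, 36 mm (gauge x) by 30 mm (gauge y), on the carriage, 72 mm above the bench when up. Axes as the gauge. The back of the jaw plate rises 23 mm from the button's centre on the anvil side, to 18 mm above the button's top.
- jaw_back (a point): Point on the back face (towards the button) of the carriage's jaw plate, 8 mm below its top edge, above the bar's middle; it moves with the carriage. The plate is 10.5 mm thick, gauge x -44 to +44 mm, top at z 90 mm. A finger that presses the button can push against it.
- zero_key (a joint): How far the large key is down, in m: 0 = up, 0.004 = fully down. Sprung; about 2 N to start, 5.5 N at the bottom.
- zero_key_top (a point): Centre of the top of the large (zero) key: round, off-white, 21 mm across, standing 6 mm above the readout's top (z 56 mm above the bench), at gauge x -22, y +142 mm, the key further from the anvil.
- mode_key (a joint): How far the small key is down, in m: 0 = up, 0.004 = fully down. It is to be left alone.
- mode_key_top (a point): Centre of the top of the small key: round, off-white, 13 mm across, same height as the large one, at gauge x -22, y +104 mm, 38 mm from the large key on the anvil side.
- tube: Short cream ceramic tube standing on end, 21 mm across, 31 mm high, origin at the centre of its underside; bystander behind the gauge (its +x side).
- jar: White plastic jar with a ribbed screw cap, 57 mm across, 74 mm high, standing behind the gauge towards its tail; origin at the centre of its underside; bystander.
- plate: Small off-white glazed ceramic plate, 23 x 23 x 8 mm, lying on the bench in front of the gauge; origin at the centre of its underside; bystander.

How it is judged:
On the way, in this order (a step that is already met when the one before it is completed fails the run):
1. the release button is pressed while the gauge is still open (value of joint button above 0.0025 m and value of joint slide above 0.05 m), for 0.2 s.
2. the carriage reaches the end stop with the button still held down (value of joint button above 0.0025 m and value of joint slide below 0.0015 m), for 0.1 s.
3. the button is let up and the carriage stays locked at the end stop (value of joint button below 0.0008 m and value of joint slide below 0.0015 m), for 0.2 s.
4. the large key is pressed down with the gauge closed (all of step 3 and value of joint zero_key above 0.002 m), for 0.1 s.
At the end, for the whole second after the job is handed in: The carriage is on its end stop (opening under 1.5 mm) and locked (button up, within 0.8 mm), both keys are up, and the gauge stands level within 20 mm of where it stood (all of step 3 and value of joint each of zero_key, mode_key below 0.001 m and distance of gauge from where it was at the start of the episode below 0.02 m and angle between gauge's own z axis and vertical below 0.03 rad and linear speed of gauge below 0.01 m/s); the robot touches nothing.
It fails at once if the small key is pressed (value of joint mode_key above 0.0015 m).
It fails at once if the gauge is shoved more than 20 mm, lifted or tipped (distance of gauge from where it was at the start of the episode above 0.02 m or height (world z) of gauge above 0.006 m or angle between gauge's own z axis and vertical above 0.06 rad).
It fails at once if the tube, the jar or the plate is moved, lifted or knocked over (distance of any of tube, jar, plate from where it was at the start of the episode above 0.015 m or angle between any of tube, jar, plate's own z axis and vertical above 0.3 rad).
It also fails if it takes over 45 s, if anything falls off the work surface, if the arm or the gripper's body presses on something with over 40 N, if the wrist force passes 120 N, or if a joint passes its speed limit or range.

## Working session

There is one attempt and no reset: what is moved stays moved. The work goes in short steps, Python scripts to look and compute and a tool call to move; the robot and the scene stay as the last step left them, time stands still between calls to the robot, and variables do not carry over. Pictures are saved under pics/ and viewed, at most 10 in all, crops included, and the job is handed in when it is done.

Besides the shell and the picture viewer there is one more tool, called after ">>>" as name([rows], argument=value, ...), one row to a line, values as JSON. carry_out: Moves the arm, as the interface text tells. Its arguments: {"type":"object","properties":{"plan":{"type":"array","items":{"type":"object","properties":{"hand":{"type":"number"},"translation":{"type":"array","items":{"type":"number"}},"rotation":{"type":"array","items":{"type":"number"}}}}},"squeeze":{"type":"number"}},"required":["plan"]}

```bash
ls; mkdir -p pics
cat > h.py <<'E'
import numpy as np, cv2
from plant import arm, snapshot, camera_params
from scipy.spatial.transform import Rotation as R
def save(n,f):
    im=snapshot(n); cv2.imwrite('pics/'+f+'.png',im[:,:,::-1]); return im
def cast(cam,uv,z):
    p=camera_params(cam); M=cv2.Rodrigues(np.array(p['rvec'],float))[0]; t=np.array(p['tvec'],float).ravel()
    d=M.T@np.array([(uv[0]-p['cx'])/p['fx'],(uv[1]-p['cy'])/p['fy'],1]); c=-M.T@t
    return c+d*(z-c[2])/d[2]
def proj(cam,X):
    p=camera_params(cam); M=cv2.Rodrigues(np.array(p['rvec'],float))[0]; t=np.array(p['tvec'],float).ravel()
    c=M@np.array(X)+t; return np.array([p['fx']*c[0]/c[2]+p['cx'],p['fy']*c[1]/c[2]+p['cy']])
E
python3 - <<'E'
from h import *
a=save('top','top0');b=save('side','side0')
s=arm.observe(); print({k:np.round(s[k],3) for k in s}, arm.tip_reach)
cv2.imwrite('pics/top0x.png',cv2.resize(a[:,:,::-1],(800,600)));cv2.imwrite('pics/side0x.png',cv2.resize(b[:,:,::-1],(800,600)))
E
```

```text
pics
{'time_s': np.float64(0.1), 'qpos': array([ 1.228,  0.333, -0.065,  1.461,  0.022,  1.35 , -0.089]), 'qvel': array([-0.001, -0.001, -0.001, -0.002, -0.   , -0.001,  0.001]), 'tau': array([-0.0000e+00, -6.2675e+01,  4.8000e-02, -3.9243e+01,  1.6000e-02,
        7.0000e-03,  0.0000e+00]), 'position': array([ 0.196, -0.593,  0.239]), 'ee_rot': array([-3.14,  0.  ,  0.32]), 'wrist_force': array([-0.372, -0.01 , -0.034]), 'ft_torque': array([-0.043, -0.006,  0.006]), 'finger_force': np.float64(0.0), 'grip_width': np.float64(0.085)} 0.008
```

View pics/top0x.png

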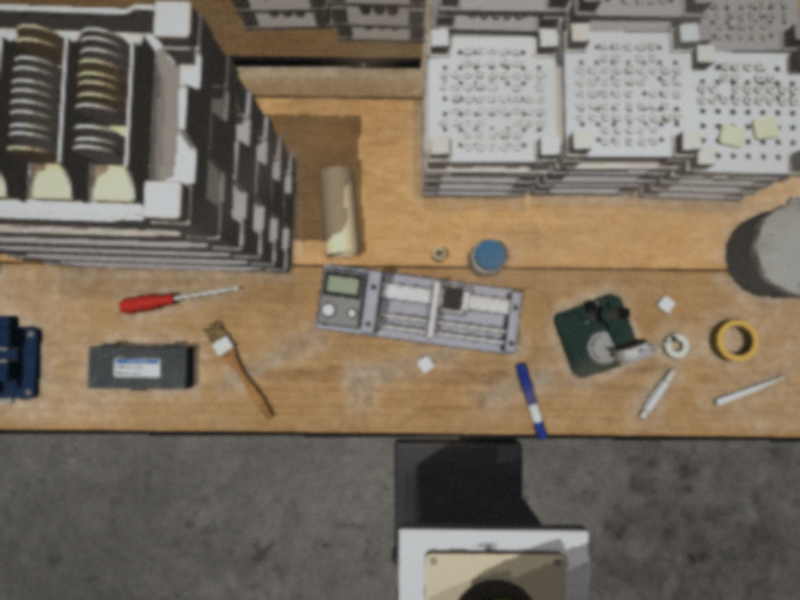

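View pics/side0x.png

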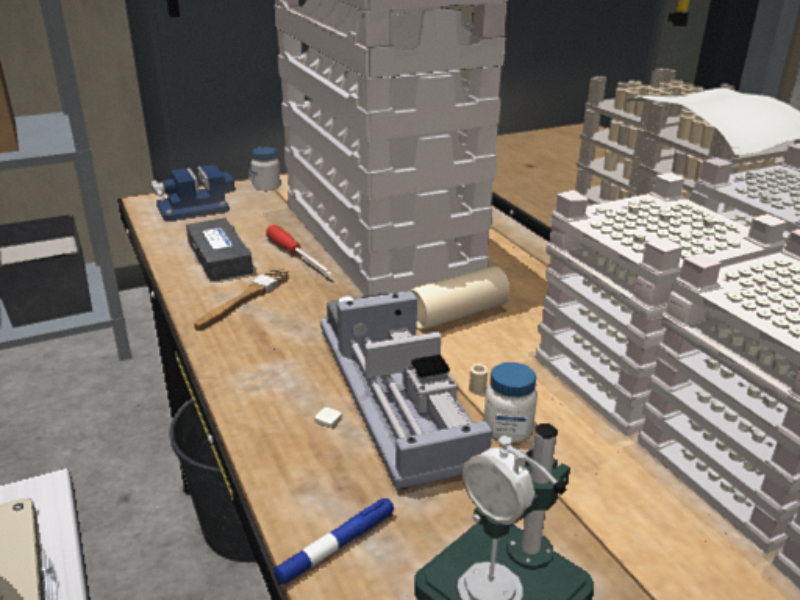

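The top view (800x600) shows the gauge with its readout to the left: large key near (328,310), small key (352,314), jaw plate (434,308), black button (453,298). The side view agrees. Next I'll measure in a zoomed crop.

Run:
```python
from h import *
a=cv2.imread('pics/top0.png')
c=a[160:235,195:345]; cv2.imwrite('pics/c.png',cv2.resize(c,None,fx=5,fy=5,interpolation=cv2.INTER_CUBIC))
g=cv2.cvtColor(a,cv2.COLOR_BGR2GRAY)
m=np.zeros_like(g); m[178:203,278:302]=(g[178:203,278:302]<60)
n,l,s,ce=cv2.connectedComponentsWithStats(m)
for i in range(1,n): print(s[i],ce[i],cast('top',ce[i],.072))
p=camera_params('top');M=cv2.Rodrigues(np.array(p['rvec']))[0];print('cam',-M.T@np.array(p['tvec']),p['fx'])
```

```text
[285 185  10  12  93] [289.49462366 190.2688172 ] [0.53068809 0.07797202 0.072     ]
cam [0.47811041 0.15145705 0.93169387] 349.80435081596613
```

View pics/c.png

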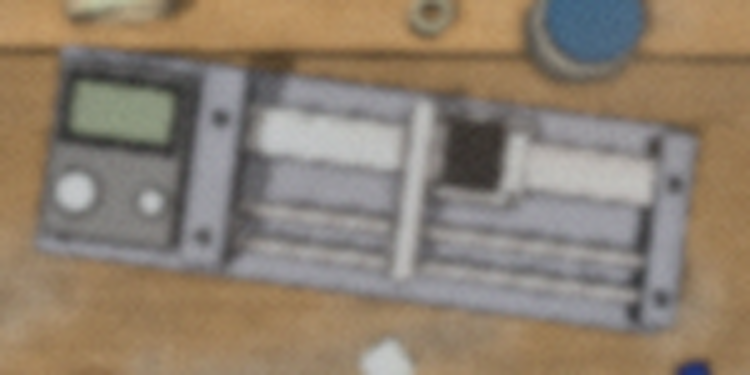

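The crop (5x, origin 195,160) shows the large key at (75,191), small key (151,202), button (474,155), and jaw plate top from (422,100) to (402,278). Base corners are near (62,48) and (38,250).

Run:
```python
from h import *
f=lambda u,v,z:cast('top',(195+(u-2)/5,160+(v-2)/5),z)
K=f(75,191,.056);k=f(151,202,.056);B=f(474,155,.072)
b1=f(38,250,.022);b2=f(62,48,.022);b3=f(668,328,.022);b4=f(697,130,.058)
j1=f(422,100,.09);j2=f(402,278,.09)
print('K',K,'k',k,np.linalg.norm(K-k),'B',B)
print('base',b1,b2,b3,np.linalg.norm(b1-b2),np.linalg.norm(b1-b3))
print('jaw',j1,j2,np.linalg.norm(j1-j2))
for n,a,b in (('keys',k,K),('long',b3,b1)): d=b-a;print(n,np.arctan2(-d[0],d[1]))
for n,a,b in (('short',b1,b2),('jaw',j2,j1)): d=b-a;print(n,np.arctan2(d[1],d[0]))
# gauge fit from known points
G=np.array([[-22,142],[-22,104],[-55,165],[55,165],[-55,-165]])/1e3
W=np.array([K,k,b1,b2,b3])[:,:2]
Gc=G-G.mean(0);Wc=W-W.mean(0)
th=np.arctan2((Gc[:,0]*Wc[:,1]-Gc[:,1]*Wc[:,0]).sum(),(Gc*Wc).sum())
Rm=np.array([[np.cos(th),-np.sin(th)],[np.sin(th),np.cos(th)]]);t=W.mean(0)-Rm@G.mean(0)
print('fit yaw',th,t,'res mm',(W-(G@Rm.T+t)).round(4)*1e3)
print('B gauge',(B[:2]-t)@Rm,'jaw',(j1[:2]-t)@Rm,(j2[:2]-t)@Rm, 'key fit',Rm@G[0]+t)
print('closing dir',Rm@[0,1],'tube',f(432,12,.031),'jar',f(590,20,.074),'plate',f(387,357,.008))
```

```text
K [0.5108818  0.27659189 0.056     ] k [0.50572869 0.23847472 0.056     ] 0.038463926252329514 B [0.52986881 0.07820101 0.072     ]
base [0.48132321 0.30013557 0.022     ] [0.58682609 0.28948878 0.022     ] [ 0.44392738 -0.02718798  0.022     ] 0.10603873032752563 0.3294528132157421
jaw [0.55515565 0.10499027 0.09      ] [0.46926414 0.11403637 0.09      ] 0.08636656203441435
keys -0.1343765558960788
long -0.11375408401041713
short -0.10057422288229823
jaw -0.10493321359935899
fit yaw -0.10802611907792324 [0.51655953 0.13164499] res mm [[ 0.9  1.4]
 [-0.2  1.1]
 [ 1.7 -1.5]
 [-2.2 -0.3]
 [-0.2 -0.7]]
B gauge [ 0.01899382 -0.05169749] jaw [ 0.04124494 -0.02233806] [-0.04512121 -0.02260519] key fit [0.50999766 0.27518921]
closing dir [0.10781614 0.99417085] tube [0.60635681 0.09685121 0.031     ] jar [0.59702782 0.02144571 0.074     ] plate [0.42685629 0.11798458 0.008     ]
```

Measurements fit: key spacing 38.5 mm against 38, base 329 x 106 mm, opening about 76 mm. I'll rise, turn the tool to the gauge's yaw and shut the fingers.

>>> carry_out([
  {"hand": 1, "translation": [0, 0, -0.9], "rotation": [0, 0, -0.114]},
  {"hand": 1, "translation": [0, 0, -0.9], "rotation": [0, 0, -0.114]},
  {"hand": 1, "translation": [0, 0, -0.9], "rotation": [0, 0, -0.114]},
  {"hand": 1, "translation": [0, 0, -0.9], "rotation": [0, 0, -0.114]},
  {"hand": 1, "translation": [0, 0, -0.9], "rotation": [0, 0, -0.114]},
  {"hand": 1, "translation": [0, 0, -0.9], "rotation": [0, 0, -0.114]},
  {"hand": 1, "translation": [0, 0, -0.9], "rotation": [0, 0, -0.114]},
  {"hand": 1, "translation": [0, 0, -0.9], "rotation": [0, 0, -0.114]},
  {"hand": 1, "translation": [0, 0, -0.9], "rotation": [0, 0, -0.114]},
  {"hand": 1, "translation": [0, 0, -0.9], "rotation": [0, 0, -0.114]},
], squeeze=40)

```text
time_s: 0.93
position: [0.1964, -0.5931, 0.3293]
ee_rot: [-3.141, -0.001, 1.465]
wrist_force: [0.5, 0.3, -0.8]
grip_width: -0.0
finger_force: 0.0
```

>>> carry_out([
  {"hand": 1, "translation": [3.5, 1.3, 0]},
  {"hand": 1, "translation": [3.5, 1.3, 0]},
  {"hand": 1, "translation": [3.5, 1.3, 0]},
  {"hand": 1, "translation": [3.5, 1.3, 0]},
  {"hand": 1, "translation": [3.5, 1.3, 0]},
  {"hand": 1, "translation": [3.5, 1.3, 0]},
  {"hand": 1, "translation": [3.5, 1.3, 0]},
  {"hand": 1, "translation": [3.5, 1.3, 0]},
  {"hand": 1, "translation": [3.5, 1.3, 0]},
  {"hand": 1, "translation": [3.5, 1.3, 0]},
])

```text
invalid input
```

>>> carry_out([
  {"hand": 1, "translation": [3.5, 1.3, 0]},
  {"hand": 1, "translation": [3.5, 1.3, 0]},
  {"hand": 1, "translation": [3.5, 1.3, 0]},
  {"hand": 1, "translation": [3.5, 1.3, 0]},
  {"hand": 1, "translation": [3.5, 1.3, 0]},
  {"hand": 1, "translation": [3.5, 1.3, 0]},
  {"hand": 1, "translation": [3.5, 1.3, 0]},
  {"hand": 1, "translation": [2.0, 1.3, 0]},
  {"hand": 1},
  {"hand": 1},
])

```text
invalid input
```

Run:
```python
from h import *
s=arm.observe(); print(s['position'],s['ee_rot'],arm.tip_reach)
a=save('wrist','w0'); cv2.imwrite('pics/w0x.png',cv2.resize(a[:,:,::-1],(800,600)))
p=camera_params('wrist');print(p)
```

```text
[ 0.19644878 -0.59313885  0.32929617] [-3.14127873e+00 -7.38176517e-04  1.46548925e+00] 0.008
{'fx': 313.773217009578, 'fy': 313.773217009578, 'cx': 255.79686221452013, 'cy': 186.3275160842698, 'hand_eye': array([[ 2.13434672e-04, -9.62018209e-01, -2.72985200e-01,
         7.01628712e-02],
       [ 9.99999945e-01,  1.35806425e-04,  3.03263351e-04,
         8.61752944e-05],
       [-2.54671722e-04, -2.72985250e-01,  9.62018185e-01,
        -1.34555978e-01],
       [ 0.00000000e+00,  0.00000000e+00,  0.00000000e+00,
         1.00000000e+00]])}
```

View pics/w0x.png

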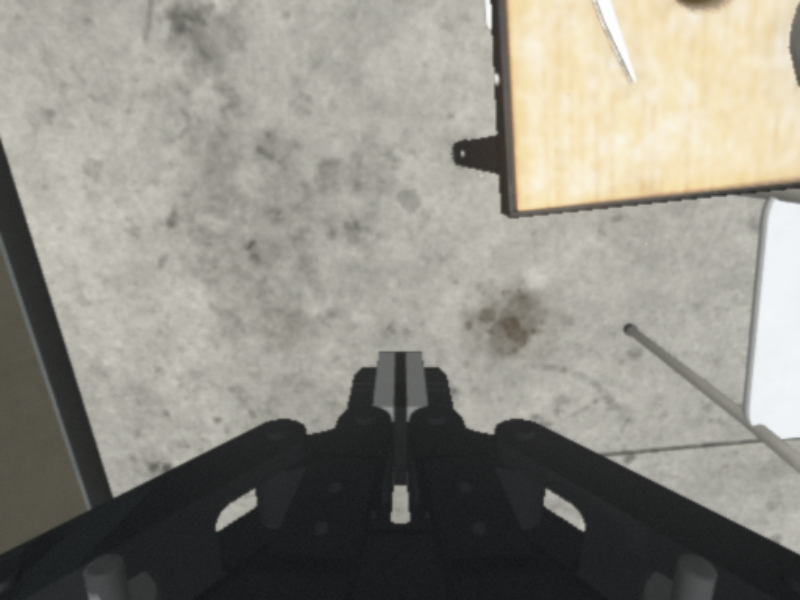

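The moves were refused because the rotation was left out, so the wrist picture shows only floor, with the shut tips near (400,352). Repeating with full rows.

>>> carry_out([
  {"hand": 1, "translation": [3.5, 1.3, 0], "rotation": [0, 0, 0]},
  {"hand": 1, "translation": [3.5, 1.3, 0], "rotation": [0, 0, 0]},
  {"hand": 1, "translation": [3.5, 1.3, 0], "rotation": [0, 0, 0]},
  {"hand": 1, "translation": [3.5, 1.3, 0], "rotation": [0, 0, 0]},
  {"hand": 1, "translation": [3.5, 1.3, 0], "rotation": [0, 0, 0]},
  {"hand": 1, "translation": [3.5, 1.3, 0], "rotation": [0, 0, 0]},
  {"hand": 1, "translation": [3.5, 1.3, 0], "rotation": [0, 0, 0]},
  {"hand": 1, "translation": [3.5, 1.3, 0], "rotation": [0, 0, 0]},
  {"hand": 1, "translation": [3.5, 1.3, 0], "rotation": [0, 0, 0]},
  {"hand": 1, "translation": [3.5, 1.3, 0], "rotation": [0, 0, 0]},
])

```text
time_s: 1.82
position: [0.3647, -0.258, 0.3289]
ee_rot: [-3.141, 0.0, 1.457]
wrist_force: [-0.1, -0.1, 0.4]
grip_width: -0.0001
finger_force: 0.0
```

>>> carry_out([
  {"hand": 1, "translation": [3.5, 1.3, 0], "rotation": [0, 0, 0]},
  {"hand": 1, "translation": [3.5, 1.3, 0], "rotation": [0, 0, 0]},
  {"hand": 1, "translation": [3.5, 1.3, 0], "rotation": [0, 0, 0]},
  {"hand": 1, "translation": [3.5, 1.3, 0], "rotation": [0, 0, 0]},
  {"hand": 1, "translation": [3.5, 1.3, 0], "rotation": [0, 0, 0]},
  {"hand": 1, "translation": [3.5, 1.3, 0], "rotation": [0, 0, 0]},
  {"hand": 1, "translation": [3.5, 1.3, 0], "rotation": [0, 0, 0]},
  {"hand": 1, "translation": [2.0, 1.3, 0], "rotation": [0, 0, 0]},
  {"hand": 1, "translation": [0, 0, 0], "rotation": [0, 0, 0]},
  {"hand": 1, "translation": [0, 0, 0], "rotation": [0, 0, 0]},
])

```text
time_s: 2.65
position: [0.4973, -0.0068, 0.3286]
ee_rot: [-3.141, -0.001, 1.46]
wrist_force: [-0.6, -0.0, 0.3]
grip_width: -0.0001
finger_force: 0.0
```

Run:
```python
from h import *
s=arm.observe(); print(s['position'],s['ee_rot'],s['time_s'])
a=save('wrist','w1'); cv2.imwrite('pics/w1x.png',cv2.resize(a[:,:,::-1],(800,600)))
```

```text
[ 0.49727073 -0.00682288  0.32864267] [-3.14052873e+00 -8.93469682e-04  1.46040867e+00] 2.65
```

View pics/w1x.png

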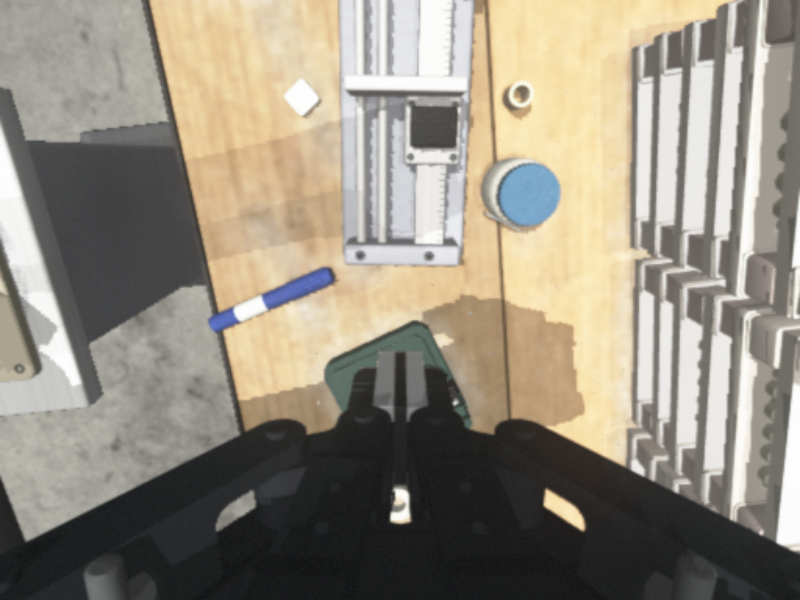

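The wrist view shows the button at (434,127), jaw plate (405,85), tail bracket (403,252) and jar cap (530,193). I'll locate the button from here.

```bash
cat >> h.py <<'E'
def wcast(uv,z,s):
    p=camera_params('wrist');H=p['hand_eye'];Rw=R.from_euler('xyz',s['ee_rot']).as_matrix()
    d=Rw@H[:3,:3]@np.array([(uv[0]-p['cx'])/p['fx'],(uv[1]-p['cy'])/p['fy'],1]);c=np.array(s['position'])+Rw@H[:3,3]
    return c+d*(z-c[2])/d[2]
E
python3 - <<'E'
from h import *
s=arm.observe()
g=cv2.cvtColor(cv2.imread('pics/w1.png'),cv2.COLOR_BGR2GRAY)
m=np.zeros_like(g);m[60:105,255:300]=(g[60:105,255:300]<55)
n,l,st,ce=cv2.connectedComponentsWithStats(m)
i=1+st[1:,4].argmax();x,y,w,h,_=st[i];print(st[i])
B=wcast((x+w/2-.5,y+h/2-.5),.072,s);print(B,'size',np.linalg.norm(wcast((x,y),.072,s)-wcast((x+w,y),.072,s)),np.linalg.norm(wcast((x,y),.072,s)-wcast((x,y+h),.072,s)))
d=wcast((360/1.5625,255/1.5625),.058,s),wcast((429/1.5625,256/1.5625),.058,s);v=d[1]-d[0];print('screw yaw',np.arctan2(v[1],v[0]))
j=[wcast((u/1.5625,94/1.5625),.09,s) for u in(345,466)];print('jaw',j)
th=-.106;c=np.array([np.cos(th),np.sin(th)]);y_=np.array([-c[1],c[0]])
D=(B[:2]+.005*y_)-s['position'][:2]; a=s['ee_rot'][2]
print('tool shift cm',100*(D@[np.cos(a),np.sin(a)]),100*(D@[np.sin(a),-np.cos(a)]))
E
```

```text
Traceback (most recent call last):
ValueError: attempt to get argmax of an empty sequence
```

Run:
```python
from h import *
s=arm.observe()
g=cv2.cvtColor(cv2.imread('pics/w1.png'),cv2.COLOR_BGR2GRAY)
print(g[81,255:300].tolist(),g[55:110,278].tolist())
m=np.zeros_like(g);m[63:100,258:297]=(g[63:100,258:297]<100)
n,l,st,ce=cv2.connectedComponentsWithStats(m)
i=1+st[1:,4].argmax();x,y,w,h,_=st[i];print(st[i])
B=wcast((x+w/2-.5,y+h/2-.5),.072,s);print(B,'size',np.linalg.norm(wcast((x,y),.072,s)-wcast((x+w,y),.072,s)),np.linalg.norm(wcast((x,y),.072,s)-wcast((x,y+h),.072,s)))
d=wcast((360/1.5625,255/1.5625),.058,s),wcast((429/1.5625,256/1.5625),.058,s);v=d[1]-d[0];print('screw yaw',np.arctan2(v[1],v[0]))
j=[wcast((u/1.5625,94/1.5625),.09,s) for u in(345,466)];print('jaw',j)
th=-.106;c=np.array([np.cos(th),np.sin(th)]);y_=np.array([-c[1],c[0]])
D=(B[:2]+.005*y_)-s['position'][:2]; a=s['ee_rot'][2]
print('tool shift cm',100*(D@[np.cos(a),np.sin(a)]),100*(D@[np.sin(a),-np.cos(a)]))
```

```text
[213, 202, 193, 176, 190, 224, 226, 160, 87, 78, 84, 79, 76, 79, 80, 76, 79, 79, 78, 78, 79, 80, 76, 78, 77, 75, 77, 78, 77, 78, 75, 77, 77, 76, 78, 84, 80, 124, 208, 182, 158, 175, 202, 194, 151] [253, 250, 225, 151, 99, 94, 114, 153, 168, 168, 168, 168, 151, 89, 74, 81, 76, 81, 81, 79, 77, 75, 80, 78, 76, 78, 78, 76, 77, 74, 75, 75, 73, 76, 75, 75, 74, 68, 67, 103, 164, 200, 236, 239, 238, 238, 238, 237, 229, 187, 163, 222, 235, 236, 236]
[263  65  30  30 760]
[0.5324717  0.07881314 0.072     ] size 0.035037723251154056 0.03364619871378753
screw yaw -0.12662067174761693
jaw [array([0.47056205, 0.10531974, 0.09      ]), array([0.55597456, 0.09570308, 0.09      ])]
tool shift cm 9.543929417496175 2.551279406619087
```

>>> carry_out([
  {"hand": 1, "translation": [3.1, 0.8, 0], "rotation": [0, 0, 0]},
  {"hand": 1, "translation": [3.1, 0.8, 0], "rotation": [0, 0, 0]},
  {"hand": 1, "translation": [3.2, 0.85, 0], "rotation": [0, 0, 0]},
  {"hand": 1, "translation": [0, 0, 3.0], "rotation": [0, 0, 0]},
  {"hand": 1, "translation": [0, 0, 3.5], "rotation": [0, 0, 0]},
  {"hand": 1, "translation": [0, 0, 3.5], "rotation": [0, 0, 0]},
  {"hand": 1, "translation": [0, 0, 3.5], "rotation": [0, 0, 0]},
  {"hand": 1, "translation": [0, 0, 3.5], "rotation": [0, 0, 0]},
  {"hand": 1, "translation": [0, 0, 3.0], "rotation": [0, 0, 0]},
  {"hand": 1, "translation": [0, 0, 2.0], "rotation": [0, 0, 0]},
  {"hand": 1, "translation": [0, 0, 0], "rotation": [0, 0, 0]},
  {"hand": 1, "translation": [0, 0, 0], "rotation": [0, 0, 0]},
])

```text
time_s: 3.7
position: [0.5314, 0.0813, 0.109]
ee_rot: [-3.14, 0.001, 1.457]
wrist_force: [0.0, -0.3, 1.5]
grip_width: -0.0
finger_force: 0.0
```

Run:
```python
from h import *
s=arm.observe(); print(s['position'],s['ee_rot'],arm.tip_reach)
a=save('wrist','w2');b=save('side','s2')
c=cv2.resize(b[180:330,200:350],(450,450),interpolation=cv2.INTER_CUBIC);w=cv2.resize(a,None,fx=.68,fy=.68)
o=np.zeros((450,800,3),np.uint8);o[:,:450]=c;o[:w.shape[0],452:800]=w[:,:348]
cv2.imwrite('pics/v2.png',o[:,:,::-1])
```

```text
[0.53143126 0.08129059 0.10901446] [-3.13989960e+00  8.59960119e-04  1.45741847e+00] 0.008
```

View pics/v2.png

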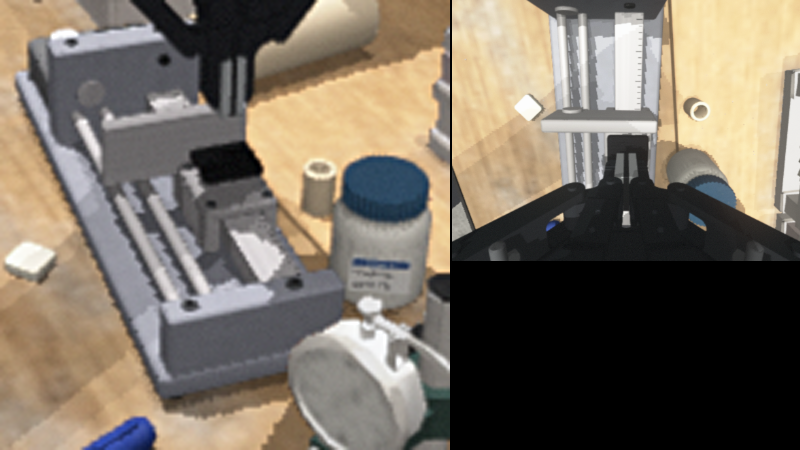

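Tips hang centred over the button (wrist view: tip and button both at x≈629) and clear of the jaw plate. Pressing down now.

>>> carry_out([
  {"hand": 1, "translation": [0, 0, 1.5], "rotation": [0, 0, 0]},
  {"hand": 1, "translation": [0, 0, 1.0], "rotation": [0, 0, 0]},
  {"hand": 1, "translation": [0, 0, 0.3], "rotation": [0, 0, 0]},
  {"hand": 1, "translation": [0, 0, 0.2], "rotation": [0, 0, 0]},
  {"hand": 1, "translation": [0, 0, 0.2], "rotation": [0, 0, 0]},
  {"hand": 1, "translation": [0, 0, 0.1], "rotation": [0, 0, 0]},
  {"hand": 1, "translation": [0, 0, 0], "rotation": [0, 0, 0]},
])

```text
time_s: 4.38
position: [0.532, 0.0828, 0.0767]
ee_rot: [3.141, 0.0, 1.46]
wrist_force: [-3.8, -0.3, 4.2]
grip_width: 0.0
finger_force: 2.4
```

>>> carry_out([
  {"hand": 1, "translation": [0, 0, 0.15], "rotation": [0, 0, 0]},
  {"hand": 1, "translation": [0, 0, 0.15], "rotation": [0, 0, 0]},
  {"hand": 1, "translation": [0, 0, 0.15], "rotation": [0, 0, 0]},
  {"hand": 1, "translation": [0, 0, 0.1], "rotation": [0, 0, 0]},
  {"hand": 1, "translation": [0, 0, 0], "rotation": [0, 0, 0]},
  {"hand": 1, "translation": [0, 0, 0], "rotation": [0, 0, 0]},
])

```text
time_s: 4.88
position: [0.5324, 0.084, 0.0729]
ee_rot: [3.14, -0.001, 1.461]
wrist_force: [-9.9, 0.5, 22.3]
grip_width: 0.0
finger_force: 11.3
```

The button is on its bottom (tip at z 65 mm, 22 N). I'll ease off slightly and push towards the anvil.

>>> carry_out([
  {"hand": 1, "translation": [0, 0, -0.07], "rotation": [0, 0, 0]},
  {"hand": 1, "translation": [0.3, 0, 0], "rotation": [0, 0, 0]},
  {"hand": 1, "translation": [0.4, 0, 0], "rotation": [0, 0, 0]},
  {"hand": 1, "translation": [0.5, 0, 0], "rotation": [0, 0, 0]},
  {"hand": 1, "translation": [0.5, 0, 0], "rotation": [0, 0, 0]},
  {"hand": 1, "translation": [0.5, 0, 0], "rotation": [0, 0, 0]},
  {"hand": 1, "translation": [0.5, 0, 0], "rotation": [0, 0, 0]},
  {"hand": 1, "translation": [0.3, 0, 0], "rotation": [0, 0, 0]},
  {"hand": 1, "translation": [0, 0, 0], "rotation": [0, 0, 0]},
])

```text
time_s: 5.63
position: [0.536, 0.1142, 0.073]
ee_rot: [3.14, -0.001, 1.461]
wrist_force: [-3.9, 2.3, 12.2]
grip_width: -0.0003
finger_force: 6.5
```

>>> carry_out([
  {"hand": 1, "translation": [0.4, 0, 0], "rotation": [0, 0, 0]},
  {"hand": 1, "translation": [0.5, 0, 0], "rotation": [0, 0, 0]},
  {"hand": 1, "translation": [0.5, 0, 0], "rotation": [0, 0, 0]},
  {"hand": 1, "translation": [0.5, 0, 0], "rotation": [0, 0, 0]},
  {"hand": 1, "translation": [0.5, 0, 0], "rotation": [0, 0, 0]},
  {"hand": 1, "translation": [0.5, 0, 0], "rotation": [0, 0, 0]},
  {"hand": 1, "translation": [0.5, 0, 0], "rotation": [0, 0, 0]},
  {"hand": 1, "translation": [0.3, 0, 0], "rotation": [0, 0, 0]},
  {"hand": 1, "translation": [0, 0, 0], "rotation": [0, 0, 0]},
])

```text
time_s: 6.38
position: [0.5405, 0.1509, 0.0731]
ee_rot: [3.139, -0.002, 1.461]
wrist_force: [-1.7, 1.7, 10.8]
grip_width: -0.0001
finger_force: 5.4
```

>>> carry_out([
  {"hand": 1, "translation": [0.2, 0, 0], "rotation": [0, 0, 0]},
  {"hand": 1, "translation": [0.2, 0, 0], "rotation": [0, 0, 0]},
  {"hand": 1, "translation": [0.1, 0, 0], "rotation": [0, 0, 0]},
  {"hand": 1, "translation": [0, 0, 0], "rotation": [0, 0, 0]},
])

```text
time_s: 6.72
position: [0.541, 0.1553, 0.0731]
ee_rot: [3.139, -0.001, 1.46]
wrist_force: [-1.8, 0.0, 10.1]
grip_width: -0.0003
finger_force: 5.4
```

>>> carry_out([
  {"hand": 1, "translation": [0.15, 0, 0], "rotation": [0, 0, 0]},
  {"hand": 1, "translation": [0.15, 0, 0], "rotation": [0, 0, 0]},
  {"hand": 1, "translation": [0.15, 0, 0], "rotation": [0, 0, 0]},
  {"hand": 1, "translation": [0.1, 0, 0], "rotation": [0, 0, 0]},
  {"hand": 1, "translation": [0, 0, 0], "rotation": [0, 0, 0]},
])

```text
time_s: 7.13
position: [0.5414, 0.1579, 0.073]
ee_rot: [3.14, 0.003, 1.458]
wrist_force: [-5.5, -8.4, 18.0]
grip_width: -0.0001
finger_force: 8.9
```

>>> carry_out([
  {"hand": 1, "translation": [0.1, 0, 0], "rotation": [0, 0, 0]},
  {"hand": 1, "translation": [0, 0, 0], "rotation": [0, 0, 0]},
  {"hand": 1, "translation": [0, 0, 0], "rotation": [0, 0, 0]},
])

```text
time_s: 7.38
position: [0.5415, 0.158, 0.0729]
ee_rot: [3.14, 0.004, 1.458]
wrist_force: [-7.0, -11.4, 20.1]
grip_width: 0.0001
finger_force: 10.0
```

Run:
```python
from h import *
b=save('side','s3')
cv2.imwrite('pics/v3.png',cv2.resize(b[170:310,190:350,::-1],(800,600),interpolation=cv2.INTER_CUBIC))
```

```text
(no output)
```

View pics/v3.png

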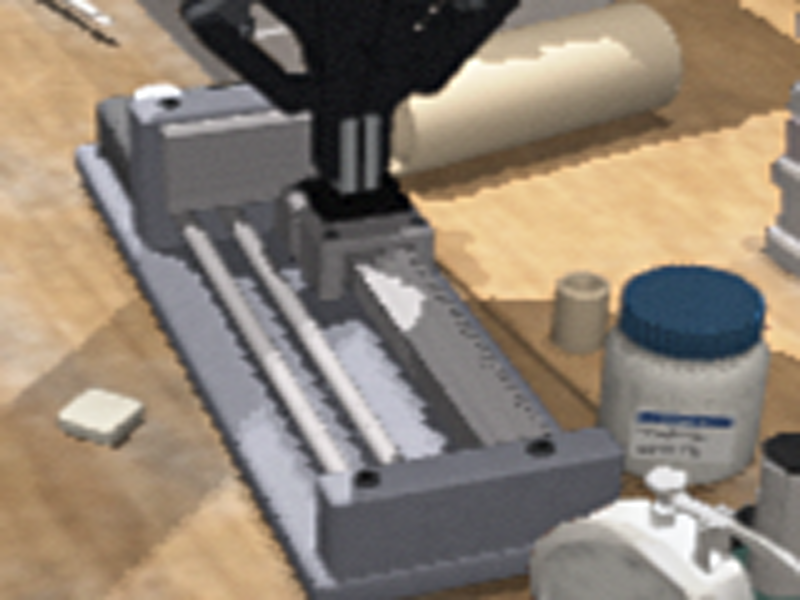

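The jaw plate lies flat against the anvil and the force has risen, so the carriage is on its end stop. I'll lift slowly to let the button lock, then rise.

>>> carry_out([
  {"hand": 1, "translation": [0, 0, -0.2], "rotation": [0, 0, 0]},
  {"hand": 1, "translation": [0, 0, -0.2], "rotation": [0, 0, 0]},
  {"hand": 1, "translation": [0, 0, -0.2], "rotation": [0, 0, 0]},
  {"hand": 1, "translation": [0, 0, -0.2], "rotation": [0, 0, 0]},
  {"hand": 1, "translation": [-0.3, 0, -0.3], "rotation": [0, 0, 0]},
  {"hand": 1, "translation": [-0.3, 0, -1.0], "rotation": [0, 0, 0]},
  {"hand": 1, "translation": [0, 0, -2.5], "rotation": [0, 0, 0]},
  {"hand": 1, "translation": [0, 0, -3.5], "rotation": [0, 0, 0]},
  {"hand": 1, "translation": [0, 0, 0], "rotation": [0, 0, 0]},
  {"hand": 1, "translation": [0, 0, 0], "rotation": [0, 0, 0]},
])

```text
time_s: 8.27
position: [0.541, 0.1553, 0.1548]
ee_rot: [3.138, -0.001, 1.46]
wrist_force: [0.4, -0.5, 0.0]
grip_width: 0.0003
finger_force: 0.0
```

Run:
```python
from h import *
s=arm.observe(); print(s['position'],s['ee_rot'],s['time_s'])
a=save('wrist','w4'); cv2.imwrite('pics/w4x.png',cv2.resize(a[:,:,::-1],(800,600)))
```

```text
[0.54095738 0.15534943 0.15481241] [ 3.13799433e+00 -1.31253137e-03  1.45998733e+00] 8.2667
```

View pics/w4x.png

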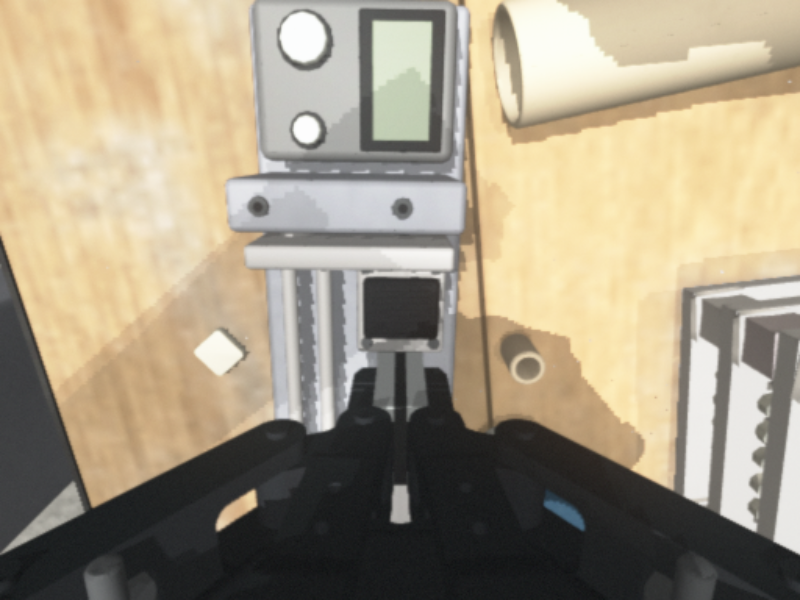

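The gauge is closed: jaw (350,252) against the anvil bracket (345,205), with the button seen alone at (401,308). The large key is at (302,40) and the small one at (306,130).

Run:
```python
from h import *
s=arm.observe();f=lambda u,v,z:wcast((u/1.5625-.2,v/1.5625-.2),z,s)
K=f(303,39,.056);k=f(307,129,.056);print(K,k,np.linalg.norm(K-k))
print('button width',np.linalg.norm(f(362,308,.072)-f(441,308,.072)), 'gap',f(350,268,.09)-f(350,230,.09))
D=K[:2]-s['position'][:2];a=s['ee_rot'][2]
print('shift',100*(D@[np.cos(a),np.sin(a)]),100*(D@[np.sin(a),-np.cos(a)]))
```

```text
[0.51208484 0.27559932 0.056     ] [0.50785126 0.23917404 0.056     ] 0.0366704856145367
button width 0.03650188139776127 gap [-0.0021806  -0.01563706  0.        ]
shift 11.693896936242606 -4.13355820063456
```

>>> carry_out([
  {"hand": 1, "translation": [3.0, -1.1, 0], "rotation": [0, 0, 0]},
  {"hand": 1, "translation": [3.0, -1.1, 0], "rotation": [0, 0, 0]},
  {"hand": 1, "translation": [3.0, -1.0, 0], "rotation": [0, 0, 0]},
  {"hand": 1, "translation": [2.7, -1.0, 0], "rotation": [0, 0, 0]},
  {"hand": 1, "translation": [0, 0, 0], "rotation": [0, 0, 0]},
  {"hand": 1, "translation": [0, 0, 2.5], "rotation": [0, 0, 0]},
  {"hand": 1, "translation": [0, 0, 2.5], "rotation": [0, 0, 0]},
  {"hand": 1, "translation": [0, 0, 2.0], "rotation": [0, 0, 0]},
  {"hand": 1, "translation": [0, 0, 0], "rotation": [0, 0, 0]},
  {"hand": 1, "translation": [0, 0, 0], "rotation": [0, 0, 0]},
])

```text
time_s: 9.15
position: [0.5103, 0.2751, 0.0814]
ee_rot: [-3.139, 0.001, 1.46]
wrist_force: [0.1, 0.4, -0.5]
grip_width: 0.0001
finger_force: 0.0
```

>>> carry_out([
  {"hand": 1, "translation": [0, 0, 0.8], "rotation": [0, 0, 0]},
  {"hand": 1, "translation": [0, 0, 0.5], "rotation": [0, 0, 0]},
  {"hand": 1, "translation": [0, 0, 0.3], "rotation": [0, 0, 0]},
  {"hand": 1, "translation": [0, 0, 0.2], "rotation": [0, 0, 0]},
  {"hand": 1, "translation": [0, 0, 0.2], "rotation": [0, 0, 0]},
  {"hand": 1, "translation": [0, 0, 0.1], "rotation": [0, 0, 0]},
  {"hand": 1, "translation": [0, 0, 0.1], "rotation": [0, 0, 0]},
  {"hand": 1, "translation": [0, 0, 0], "rotation": [0, 0, 0]},
  {"hand": 1, "translation": [0, 0, 0], "rotation": [0, 0, 0]},
])

```text
time_s: 9.9
position: [0.5113, 0.2757, 0.0608]
ee_rot: [3.141, 0.0, 1.46]
wrist_force: [-1.2, -2.1, 5.5]
grip_width: -0.0001
finger_force: 2.4
```

>>> carry_out([
  {"hand": 1, "translation": [0, 0, 0.1], "rotation": [0, 0, 0]},
  {"hand": 1, "translation": [0, 0, 0.1], "rotation": [0, 0, 0]},
  {"hand": 1, "translation": [0, 0, 0], "rotation": [0, 0, 0]},
  {"hand": 1, "translation": [0, 0, 0], "rotation": [0, 0, 0]},
])

```text
time_s: 10.23
position: [0.5115, 0.2757, 0.0599]
ee_rot: [3.141, 0.001, 1.46]
wrist_force: [-6.5, -5.5, 18.3]
grip_width: -0.0002
finger_force: 8.8
```

>>> carry_out([
  {"hand": 1, "translation": [0, 0, -0.3], "rotation": [0, 0, 0]},
  {"hand": 1, "translation": [0, 0, -0.5], "rotation": [0, 0, 0]},
  {"hand": 1, "translation": [0, 0, -1.5], "rotation": [0, 0, 0]},
  {"hand": 1, "translation": [0, 0, -3], "rotation": [0, 0, 0]},
  {"hand": 1, "translation": [0, 0, -3.5], "rotation": [0, 0, 0]},
  {"hand": 1, "translation": [0, 0, -3.5], "rotation": [0, 0, 0]},
  {"hand": 1, "translation": [-3, 0, -1], "rotation": [0, 0, 0]},
  {"hand": 1, "translation": [-3.5, 0, 0], "rotation": [0, 0, 0]},
  {"hand": 1, "translation": [-3.5, 0, 0], "rotation": [0, 0, 0]},
  {"hand": 1, "translation": [-2, 0, 0], "rotation": [0, 0, 0]},
  {"hand": 1, "translation": [0, 0, 0], "rotation": [0, 0, 0]},
  {"hand": 1, "translation": [0, 0, 0], "rotation": [0, 0, 0]},
])

```text
time_s: 11.23
position: [0.4982, 0.1553, 0.1923]
ee_rot: [3.14, 0.0, 1.457]
wrist_force: [0.6, 0.9, -0.0]
grip_width: 0.0
finger_force: 0.0
```

Run:
```python
from h import *
a=save('wrist','w5'); cv2.imwrite('pics/w5x.png',cv2.resize(a[:,:,::-1],(800,600)))
s=arm.observe();print(s['position'],s['wrist_force'])
```

```text
[0.4979929  0.15664527 0.19227496] [0.22872321 0.46642953 0.03464895]
```

View pics/w5x.png

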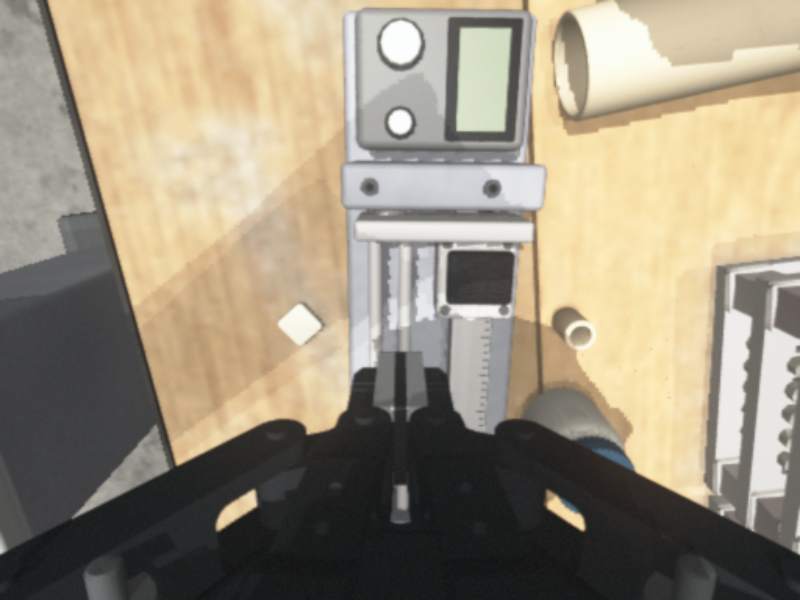

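The key bottomed at 18 N and was let go. The gauge is closed with the jaw (445,228) at the anvil (443,187), the bystanders stand where they were, and the arm is clear.

```bash
python3 -c "
from plant import arm
print(arm.job_done())"
```

```text
the job is handed in; nothing more can be done
None
```

The gauge is closed against its end stop and locked, the zero key was pressed right down and let go, and the job is handed in; the hand-in returned no verdict, so I don't know how it was judged.

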